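Gauge the depth of a bored hole and lock the reading

ROBOT

A 6-joint arm with a two-finger parallel gripper is mounted at the origin on the work surface. World frame = base frame: x ahead of the robot, y to its left, z up, the work surface at z = 0. Lengths are in mm, angles in degrees, forces in N, time in s.
With the tool pointing down it reaches from about 300 to 850 mm from the base axis. Payload 4.2 kg.
Tool frame: the origin (TCP) lies at the very end of the fingers, on their centre line; the grasp point (between the pads) lies 19 mm behind it; z points along the fingers, y is the direction in which the jaws open and shut (so a half turn about z gives the same grasp; the last joint's range is limited). The gripper opens to 91 mm and grips with 3 to 60 N. Pads are 32 mm wide; open, the fingers measure 118 mm over their backs; the gripper's body (76 mm by 178 mm) begins 60 mm behind the grasp point.
Start: joints at [-65.432, 18.312, 89.639, -0, 72.044, -1.146], TCP at [249.489, -518.072, 213.976] pointing down, gripper open.
Joint ranges: [-177.97, 177.97], [-48.28, 115.42], [12.27, 149.76], [-77.06, 257.06], [2.81, 150.46], [-146.56, 146.56]. Speed limits (degrees/s): [147.25, 147.25, 180, 180, 180, 180].

INTERFACE

Orientations are given as [roll, pitch, yaw] about the fixed x, y, z axes, in that order (R = Rz(yaw) Ry(pitch) Rx(roll)).
In Python, from workcell import telemetry, grab_frame, job gives the robot as it stands.
- The arm moves only by the tool drive_tool, never from a script. Its argument "moves" is a list of rows, each an object of numbers: "claw": the closure, from -1 (fully open) to 1 (shut); "dx", "dy", "dz": the shift along the tool's x, y, z in units of 20 mm (1.0 is 20 mm); "yaw": the turn about the tool's z in units of 0.15 rad (1.0 is 0.15 rad). In form: [{"claw": .., "dx": .., "dy": .., "dz": .., "yaw": ..}, ...]. A call has 1 to 5 rows; each row shifts and turns the pose as measured when the row begins, along the tool's axes as they then stand; what a row does not reach is not made up. A row lasts 1/8 s, in which the tool goes at most 62.5 mm and 10.7 degrees, less where a joint would pass 70% of its speed; a pose out of reach is approached as far as the arm can. A call with a number of a shift or a turn outside -1 to 1 is refused whole. A call with a gripper value outside its range is refused whole. The fingers move at their own pace and stop on an object; "grip_force" is the grip in N (left out, the last holds). Time passes only in rows, so rows that do not move let the fingers close. It gives the time, the measured TCP pose, the force and the opening at its end, in the units of the state.
- telemetry.state(): the state, without advancing time (a new reading comes with each control period).
- grab_frame(name): name is "scene" or "side" or "wrist"; returns a dict with "color" (400x640x3 uint8, blue, green, red), "vertical_fov" (degrees; the focal length in pixels is half the picture's height over the tangent of half this angle, whatever the lens; pixels are square), "cx", "cy" (the principal point, pixels), "dist" ([k1, k2, p1, p2, k3] as OpenCV has them; the pictures are not rectified), "pose" (4x4, takes a point from camera to world coordinates). Camera axes: x right, y down, z forward; pixel columns grow to the right and rows downward; lengths in mm; the calibration is good to about 2 mm. A picture is of the moment at which its call begins. There is no depth.
- job.job_done(): hands the job in, once; it reports no verdict.
The state is a dict: "time_s": time; "qpos": joint angles; "qvel": joint speeds; "effort": joint torques, N m; "ee_pos": TCP position; "ee_rot": TCP orientation; "force": force on the tool from outside, world axes, zero at the start; "torque": the same for the moment, N m; "gripper_width": finger opening in mm.
Only numpy, scipy, OpenCV 4.12 (cv2) and the standard library are available. Lean on these libraries where they do the work, as an engineer would, in place of code of your own. Each camera call takes 0.05 s, during which the arm holds its last target.

TASK

Take the depth gauge out of the grey tray and set it down gently, flat on the pallet-wood block with its blade over the bored hole. Lower the steel blade gently until it rests on the bottom of the hole, then flip the red lever fully down to lock the blade there. Leave the gauge standing locked on the block, and do not disturb anything else.

Things in the scene. Friction and masses are not known exactly. Their poses are not given: they have to be found in the camera images.
- gauge: Depth gauge, upright, about 0.45 kg: aluminium base 140 (x) x 34 (y) x 14 mm, outer ends 10 mm thick, with a dark steel guide (34 x 28 mm, top 38 mm above the underside) at its middle, in which a steel blade slides up and down without turning. Origin: centre of the base's underside, x along the base to the lever, z up. Carried by the head, the base hangs on the blade's stop (joint blade 0).
- head (a point): Centre of the orange grip head on top of the blade, 24 (x) x 20 (y) x 28 mm high, axes as the gauge; 124 mm above the base's underside with the blade fully up, lower by the value of joint blade. Room for the fingers all round; pinch it across y (20 mm).
- blade (a joint): How far the blade (12 x 5 mm, 0.085 kg with head) is pushed down through the base, m: 0 = fully up (as at the start), its end 1 mm above the base's underside; at most 0.058. Unlocked it slides with about 1.5 N of friction and stays where it is left (sinks under 1 mm/s by its weight). Locked, it takes over 10 N to slide.
- lever (a joint): Angle of the red flip lever on the guide, rad: 0 = open, raised 40 degrees above level; 0.70 = fully down, level, blade clamped. Starts at 0 to 0.1 and stays where it is left. Pressing straight down on the pad takes 1 to 5 N, up to its hard stop. Hinge: 22 mm along the gauge's x and 30 mm above the base's underside, axis along y.
- lever_pad (a point): Middle of the top face of the lever's pad (16 long, 20 wide, 7 mm thick), 50 mm from the hinge. Open: 58 mm along the gauge's x from the blade and 65 mm above the base's underside; fully down: 72 mm along and 33.5 mm above it.
- block: Pallet-wood block, 145 (x) x 100 (y) x 78 mm high, screwed to the bench; origin at the centre of its underside, z up. A hole of 30 mm diameter is bored straight down in the middle of its top; the hole is blind and between 30 and 55 mm deep, different each time and not measured. The wood at the bottom gives about 1 mm under 5 N.
- hole (a point): Centre of the hole's mouth, on the block's top face, 78 mm above the bench.
- tray: Grey plastic tray, 240 (x) x 180 (y) x 35 mm high, floor 4 mm thick, fixed to the bench; origin at the centre of its underside. The gauge stands in one half of it, the square dowel and the pencil lie in the other.
- dowel: Square wooden dowel with rounded edges, 110 x 26 x 26 mm, lying in the tray; bystander.
- pencil: Flat green carpenter's pencil, 150 x 14 x 8 mm, lying in the tray; bystander.
- tin: Sealed steel tin, 100 mm diameter, 111 mm high; bystander.
- cup: White ceramic cup, 80 mm across the rim, 85 mm high; bystander.
- roller: Aluminium paint-roller handle with its bent arm and bare roller cage (160 mm long), lying flat, about 265 mm long, 26 mm high; origin under the middle of the cage, the grip towards -x; bystander.
- screwdriver: Screwdriver lying on the bench; bystander.
- offcut: Dark wooden offcut, 120 x 90 x 22 mm; bystander.
- blade_tip (a point): Middle of the blade's lower end.

How it is judged (in metres and radians):
On the way:
1. the gauge stands flat on the block with its blade down the hole and pressing on the bottom, the lever still open (contact force between blade and block above 0.4 N and value of joint blade above 0.02 m and z of gauge in the frame of block between 0.075 and 0.081 m and angle between gauge's own z axis and vertical below 0.05 rad and value of joint lever below 0.3 rad), for 0.2 s.
At the end, for the whole second after the job is handed in: The gauge stands still and upright (within 0.05 rad) with its base flat on the block's top (within 3 mm), the blade down the hole (within 12 mm of its axis) with its end still bearing on the bottom (contact force above 0.1 N), and the red lever fully down (joint lever above 0.6 of 0.70 rad) (value of joint lever above 0.6 rad and contact force between blade and block above 0.1 N and z of gauge in the frame of block between 0.075 and 0.081 m and angle between gauge's own z axis and vertical below 0.05 rad and horizontal distance between blade_tip and hole below 0.012 m and linear speed of gauge below 0.01 m/s and velocity of joint blade below 0.003 m/s); the robot touches nothing.
It fails at once if the blade is jabbed or forced against the hole's bottom with more than 15 N (contact force between blade and block above 15 N).
It fails at once if the gauge is dropped or banged onto the block (more than 45 N between them) (contact force between gauge and block above 45 N).
It fails at once if another thing is shifted by more than 30 mm (distance of any of tin, cup, roller, screwdriver, offcut, dowel, pencil from where it was at the start of the episode above 0.03 m).
It also fails if it takes over 53 s, if anything falls off the work surface, if the arm or the gripper's body presses on something with over 40 N, if the wrist force passes 120 N, or if a joint passes its speed limit or range.

## Working session

There is one attempt and no reset: what is moved stays moved. The work goes in short steps, Python scripts to look and compute and a tool call to move; the robot and the scene stay as the last step left them, time stands still between calls to the robot, and variables do not carry over. Pictures are saved under pics/ and viewed, and the job is handed in when it is done.

Besides the shell and the picture viewer there is one more tool, called after "Request:" as a command line: name --argument value ..., lists and objects as JSON in quotes. drive_tool: Moves the arm, as the interface text tells. Its arguments: {"type":"object","properties":{"moves":{"type":"array"},"grip_force":{"type":"number"}},"required":["moves"]}

```bash
mkdir -p pics; cat > h.py <<'E'
import numpy as np, cv2
from workcell import telemetry, grab_frame, job
def K(f):
    h=f["color"].shape[0]; fl=h/2/np.tan(np.radians(f["vertical_fov"])/2)
    return np.array([[fl,0,f["cx"]],[0,fl,f["cy"]],[0,0,1.]])
def ray(f,px):
    n=cv2.undistortPoints(np.array(px,float).reshape(-1,1,2),K(f),np.array(f["dist"],float)).reshape(-1,2)
    d=np.c_[n,np.ones(len(n))]@np.array(f["pose"])[:3,:3].T
    return np.array(f["pose"])[:3,3],d
def onz(f,px,z):
    o,d=ray(f,px); return o+d*((z-o[2])/d[:,2])[:,None]
def proj(f,P):
    T=np.linalg.inv(np.array(f["pose"])); P=np.array(P,float).reshape(-1,3)
    return cv2.projectPoints(P,cv2.Rodrigues(T[:3,:3])[0],T[:3,3],K(f),np.array(f["dist"],float))[0].reshape(-1,2)
def tri(fs,pxs):
    A=np.zeros((3,3));b=np.zeros(3)
    for f,p in zip(fs,pxs):
        o,d=ray(f,[p]); d=d[0]/np.linalg.norm(d[0]); M=np.eye(3)-np.outer(d,d); A+=M;b+=M@o
    return np.linalg.solve(A,b)
E
python3 - <<'E'
from h import *
import pickle
F={}
for n in ["scene","side","wrist"]:
    f=grab_frame(n);F[n]=f;cv2.imwrite(f"pics/{n}0.png",f["color"]);print(n,np.round(f["pose"],2).tolist())
pickle.dump(F,open("f0.pkl","wb"));print(telemetry.state())
E
```

```text
scene [[0.72, 0.52, -0.47, 1274.29], [0.7, -0.54, 0.47, -688.78], [-0.01, -0.66, -0.75, 1178.67], [0.0, 0.0, 0.0, 1.0]]
side [[-0.73, -0.51, 0.44, 35.08], [-0.68, 0.56, -0.47, 609.78], [-0.01, -0.65, -0.76, 1116.96], [0.0, 0.0, 0.0, 1.0]]
wrist [[0.43, -0.86, -0.26, 324.45], [-0.9, -0.42, -0.13, -482.03], [-0.0, 0.29, -0.96, 384.18], [0.0, 0.0, 0.0, 1.0]]
{'time_s': 0.15, 'qpos': array([-6.54319975e+01,  1.83414529e+01,  8.96891133e+01, -8.36932604e-04,
        7.20428412e+01, -1.14532054e+00]), 'qvel': array([-0.02181656, -0.04653572, -0.19138061,  0.07639113, -0.02303134,
        0.07209615]), 'effort': array([-2.78198668e-04, -4.12775302e+01, -2.32156080e+01,  7.27138901e-02,
        4.34726779e-02, -9.64449214e-05]), 'ee_pos': array([ 249.32406427, -517.72735787,  213.33957841]), 'ee_rot': array([-1.79926591e+02, -6.71614963e-04,  2.57135812e+01]), 'force': array([ 0.5762291 , -0.06424845, -0.13832833]), 'torque': array([ 0.02397264, -0.00684299, -0.05832159]), 'gripper_width': 91.14181040640077}
```

View pics/scene0.png

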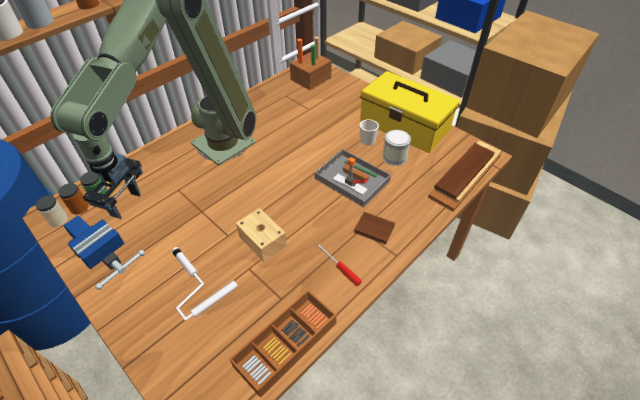

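View pics/side0.png

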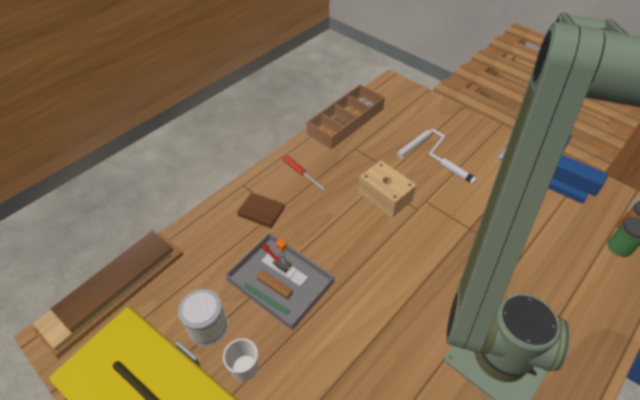

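View pics/wrist0.png

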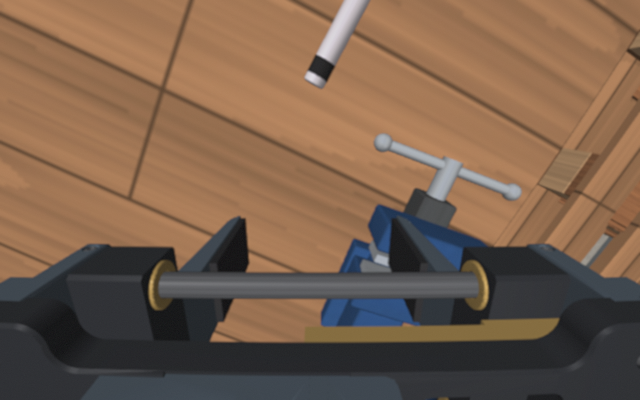

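```bash
python3 - <<'E'
import pickle,cv2,numpy as np
F=pickle.load(open("f0.pkl","rb"))
def c(n,x,y,w,h):
    return cv2.resize(F[n]["color"][y:y+h,x:x+w],None,fx=5,fy=5,interpolation=cv2.INTER_CUBIC)
a=c("scene",310,145,80,60);b=c("side",225,230,80,60) 
d=c("scene",230,200,80,60);e=c("side",350,155,80,60)
cv2.imwrite("pics/crop0.png",np.vstack([np.hstack([a,b]),np.hstack([d,e])]))
E
```

```text
(no output)
```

View pics/crop0.png

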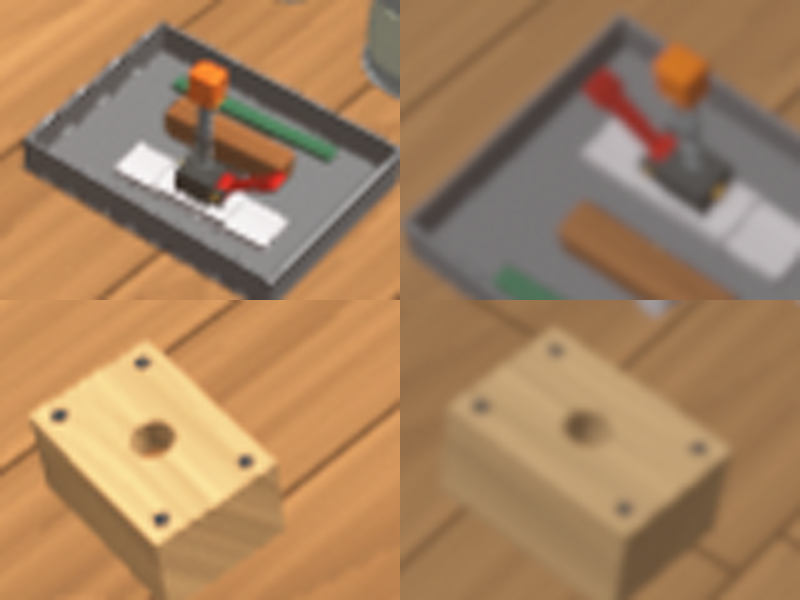

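```bash
python3 - <<'E'
from h import *
import pickle
F=pickle.load(open("f0.pkl","rb"));s,d=F["scene"],F["side"]
def S(x,y):return (310+x/5-.4,145+y/5-.4)
def D(x,y):return (225+(x-400)/5-.4,230+y/5-.4)
def SB(x,y):return (230+x/5-.4,200+(y-300)/5-.4)
def DB(x,y):return (350+(x-400)/5-.4,155+(y-300)/5-.4)
print("head",tri([s,d],[S(207,83),D(682,77)]), "expect z~128")
print("head z128",onz(s,[S(207,83)],128),onz(d,[D(682,77)],128))
print("hole",onz(s,[SB(153,439)],78),onz(d,[DB(587,428)],78),tri([s,d],[SB(153,439),DB(587,428)]))
c1=onz(s,[SB(31,413),SB(150,342),SB(278,462),SB(158,546)],78);c2=onz(d,[DB(447,408),DB(556,328),DB(732,452),DB(628,534)],78)
print(c1.round(),c1.mean(0));print(c2.round(),c2.mean(0))
# gauge base top corners (z 4+10)
g=onz(s,[S(132,142),S(113,168),S(290,217),S(268,248)],14)
print(g.round()); m0=g[:2].mean(0);m1=g[2:].mean(0);v=m1-m0;print("base mid",(m0+m1)/2,np.hypot(*v[:2]),np.degrees(np.arctan2(v[1],v[0])))
g=onz(d,[D(612,122),D(582,153)],14);print(g.round(),g.mean(0))
pts=S(283,175),
print("lever", onz(s,[S(275,180)],66),onz(d,[D(604,88)],66))
for i,(a,b) in enumerate([(S(180,82),None),(S(333,155),None),(S(168,118),None),(S(292,165),None)]):print(onz(s,[a],8 if i<2 else 30).round())
for p,q in [((162,25),(620,18))]: print(onz(s,[S(*p)],35),onz(d,[D(*q)],35))
E
```

```text
head [568.6774542  187.76314706 128.8092003 ] expect z~128
head z128 [[567.92642883 188.19596029 128.        ]] [[569.35736156 187.62315075 128.        ]]
hole [[ 528.19387714 -223.51439817   78.        ]] [[ 527.54346325 -221.50879003   78.        ]] [ 527.80451065 -222.77823211   76.87255934]
[[ 451. -267.   78.]
 [ 461. -169.   78.]
 [ 603. -178.   78.]
 [ 597. -278.   78.]] [ 528.09523128 -223.07851094   78.        ]
[[ 602. -176.   78.]
 [ 595. -277.   78.]
 [ 450. -265.   78.]
 [ 458. -170.   78.]] [ 526.26127165 -222.26887835   78.        ]
[[493. 191.  14.]
 [502. 159.  14.]
 [637. 215.  14.]
 [645. 178.  14.]]
base mid [569.4636523  185.68244037  14.        ] 144.7842330128888 8.570224459398545
[[638. 188.  14.]
 [636. 214.  14.]] [636.9763549  200.71147222  14.        ]
lever [[632.75680626 195.72691789  66.        ]] [[629.47303168 195.42207968  66.        ]]
[[470. 274.   8.]]
[[615. 295.   8.]]
[[506. 218.  30.]]
[[611. 246.  30.]]
[[432.4170785 292.6177705  35.       ]] [[676.03318113 143.4435842   35.        ]]
```

The scene view shows the tray with the gauge: orange head at about (351,161), red lever at about (365,181). The block's hole is at about (260,227) there and (387,180) in the side view. Head is near (569,188,128), gauge yaw about 8.5°, hole near (528,-223,78), block yaw about -4°. I'll move above the gauge.

Request:
drive_tool --moves '[{"yaw":1,"dz":-1,"dy":-0.5},{"yaw":1,"dz":-1,"dy":-1,"dx":0.6},{"dy":-1,"dx":0.65},{"dy":-1,"dx":0.65},{"dy":-1,"dx":0.65}]' --grip_force 30

```text
validation failed for argument at $.mo...
```

Request:
drive_tool --moves '[{"dy":-1,"dx":0.65},{"dy":-1,"dx":0.65},{"dy":-1,"dx":0.65},{"dy":-1,"dx":0.65},{"dy":-1,"dx":0.65}]'

```text
validation failed for argument at $.mo...
```

Request:
drive_tool --moves '[{"claw":-1,"dx":0,"dy":-0.5,"dz":-1,"yaw":1},{"claw":-1,"dx":0.6,"dy":-1,"dz":-1,"yaw":1},{"claw":-1,"dx":0.65,"dy":-1,"dz":0,"yaw":0},{"claw":-1,"dx":0.65,"dy":-1,"dz":0,"yaw":0},{"claw":-1,"dx":0.65,"dy":-1,"dz":0,"yaw":0}]' --grip_force 30

```text
time_s: 0.78
ee_pos: [280.7, -419.1, 252.6]
ee_rot: [-179.7, 0.1, 7.8]
force: [0.7, 0.3, -0.8]
gripper_width: 90.9
```

Request:
drive_tool --moves '[{"claw":-1,"dx":0.65,"dy":-1,"dz":0,"yaw":0},{"claw":-1,"dx":0.65,"dy":-1,"dz":0,"yaw":0},{"claw":-1,"dx":0.65,"dy":-1,"dz":0,"yaw":0},{"claw":-1,"dx":0.65,"dy":-1,"dz":0,"yaw":0},{"claw":-1,"dx":0.65,"dy":-1,"dz":0,"yaw":0}]'

```text
time_s: 1.4
ee_pos: [332.3, -306.7, 251.9]
ee_rot: [-179.6, 0.2, 7.7]
force: [-0.3, 1.0, -0.8]
gripper_width: 91.0
```

Request:
drive_tool --moves '[{"claw":-1,"dx":0.65,"dy":-1,"dz":0,"yaw":0},{"claw":-1,"dx":0.65,"dy":-1,"dz":0,"yaw":0},{"claw":-1,"dx":0.65,"dy":-1,"dz":0,"yaw":0},{"claw":-1,"dx":0.65,"dy":-1,"dz":0,"yaw":0},{"claw":-1,"dx":0.65,"dy":-1,"dz":0,"yaw":0}]'

```text
time_s: 2.02
ee_pos: [383.8, -194.5, 251.5]
ee_rot: [-179.5, 0.3, 7.7]
force: [0.8, 0.8, 0.6]
gripper_width: 91.2
```

Request:
drive_tool --moves '[{"claw":-1,"dx":0.65,"dy":-1,"dz":0,"yaw":0},{"claw":-1,"dx":0.65,"dy":-1,"dz":0,"yaw":0},{"claw":-1,"dx":0.65,"dy":-1,"dz":0,"yaw":0},{"claw":-1,"dx":0.65,"dy":-1,"dz":0,"yaw":0},{"claw":-1,"dx":0.65,"dy":-1,"dz":0,"yaw":0}]'

```text
time_s: 2.65
ee_pos: [435.1, -82.5, 251.0]
ee_rot: [-179.4, 0.4, 7.7]
force: [0.1, 0.1, -0.2]
gripper_width: 91.3
```

Request:
drive_tool --moves '[{"claw":-1,"dx":0.65,"dy":-1,"dz":0,"yaw":0},{"claw":-1,"dx":0.65,"dy":-1,"dz":0,"yaw":0},{"claw":-1,"dx":0.65,"dy":-1,"dz":0,"yaw":0},{"claw":-1,"dx":0.65,"dy":-1,"dz":0,"yaw":0},{"claw":-1,"dx":0.65,"dy":-1,"dz":0,"yaw":0}]'

```text
time_s: 3.28
ee_pos: [486.4, 29.2, 250.3]
ee_rot: [-179.4, 0.5, 7.7]
force: [-0.8, -0.5, 0.4]
gripper_width: 91.3
```

Request:
drive_tool --moves '[{"claw":-1,"dx":0.65,"dy":-1,"dz":0,"yaw":0},{"claw":-1,"dx":0.65,"dy":-1,"dz":0,"yaw":0},{"claw":-1,"dx":0.65,"dy":-1,"dz":0,"yaw":0},{"claw":-1,"dx":0.65,"dy":-1,"dz":0,"yaw":0},{"claw":-1,"dx":0.6,"dy":-1,"dz":0,"yaw":0}]'

```text
time_s: 3.9
ee_pos: [536.8, 140.7, 249.1]
ee_rot: [-179.4, 0.7, 7.8]
force: [0.9, 0.1, 0.2]
gripper_width: 91.2
```

Request:
drive_tool --moves '[{"claw":-1,"dx":0.5,"dy":-1,"dz":0,"yaw":0},{"claw":-1,"dx":0.5,"dy":-1,"dz":0,"yaw":0},{"claw":-1,"dx":0,"dy":0,"dz":0,"yaw":0},{"claw":-1,"dx":0,"dy":0,"dz":0,"yaw":0}]'

```text
time_s: 4.4
ee_pos: [552.1, 186.8, 248.5]
ee_rot: [-179.5, 0.8, 7.9]
force: [-0.4, -0.1, -0.1]
gripper_width: 91.5
```

```bash
python3 - <<'E'
from h import *
import pickle
f=grab_frame("wrist");pickle.dump(f,open("w1.pkl","wb"));cv2.imwrite("pics/w1.png",f["color"])
s=telemetry.state();print(s["ee_pos"],s["ee_rot"])
print(proj(f,[[568.7,187.8,128],[568.7,187.8,142]]))
E
```

```text
[552.13323163 186.78955889 248.49628271] [-179.45366957    0.81147912    7.85580456]
[[320.25982787 173.52506152]
 [320.23868348 176.86095968]]
```

View pics/w1.png

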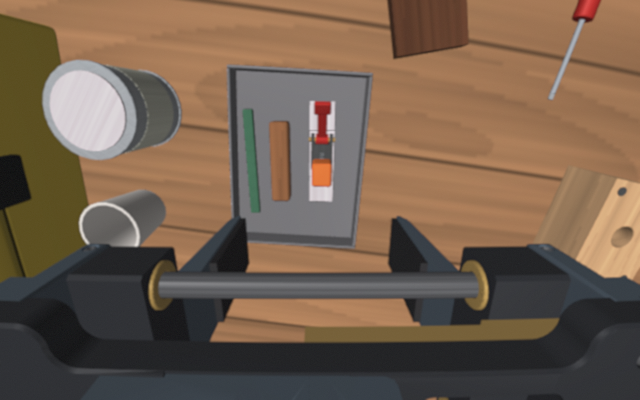

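The wrist view shows the head at (321,172) where the prediction puts it (320,174). The base runs from (322,100) to (320,201), almost in line with the tool. I'll measure the yaw.

```bash
python3 - <<'E'
from h import *
import pickle
f=pickle.load(open("w1.pkl","rb"));im=f["color"].astype(int)
hsv=cv2.cvtColor(f["color"],cv2.COLOR_BGR2HSV)
roi=np.zeros(im.shape[:2],np.uint8);roi[85:215,295:345]=255
w=((hsv[...,1]<50)&(hsv[...,2]>170)&(roi>0))
ys,xs=np.nonzero(w);P=onz(f,np.c_[xs,ys],14)
print(len(xs),cv2.minAreaRect(P[:,:2].astype(np.float32)))
hull=cv2.minAreaRect(P[:,:2].astype(np.float32));print(cv2.boxPoints(hull).round(1))
o=((hsv[...,0]<18)&(hsv[...,0]>6)&(hsv[...,1]>150)&(hsv[...,2]>200)&(roi>0));ys,xs=np.nonzero(o);print(xs.min(),xs.max(),ys.min(),ys.max());P=onz(f,np.c_[xs,ys],142);print(len(xs),cv2.minAreaRect(P[:,:2].astype(np.float32)),P.mean(0))
# tool position pix
s=telemetry.state();print(proj(f,[s["ee_pos"]]))
# block
E
```

```text
862 ((570.4859008789062, 186.84011840820312), (139.70355224609375, 34.10176086425781), 7.3313798904418945)
[[499.  194.8]
 [503.4 161. ]
 [641.9 178.8]
 [637.6 212.7]]
312 329 164 185
371 ((570.9716186523438, 187.7975311279297), (21.085355758666992, 16.392486572265625), 8.493565559387207) [571.28321542 187.41479708 142.        ]
[[317.96268682 242.03976217]]
```

Request:
drive_tool --moves '[{"claw":-1,"dx":0.5,"dy":0.08,"dz":1,"yaw":0.03},{"claw":-1,"dx":0.5,"dy":0.08,"dz":1,"yaw":0.03},{"claw":-1,"dx":0,"dy":0,"dz":1,"yaw":0},{"claw":-1,"dx":0,"dy":0,"dz":1,"yaw":0},{"claw":-1,"dx":0,"dy":0,"dz":0.8,"yaw":0}]'

```text
time_s: 5.08
ee_pos: [572.2, 183.5, 152.6]
ee_rot: [-179.5, 0.5, 7.1]
force: [-0.8, 0.7, -0.2]
gripper_width: 91.5
```

Request:
drive_tool --moves '[{"claw":-1,"dx":-0.05,"dy":-0.17,"dz":0.9,"yaw":-0.02},{"claw":-1,"dx":0,"dy":0,"dz":0.8,"yaw":0},{"claw":-1,"dx":0,"dy":0,"dz":0.3,"yaw":0},{"claw":-1,"dx":0,"dy":0,"dz":0,"yaw":0}]'

```text
time_s: 5.58
ee_pos: [570.1, 185.7, 110.5]
ee_rot: [-179.5, 0.6, 7.1]
force: [-0.4, -0.8, 0.5]
gripper_width: 90.9
```

```bash
python3 - <<'E'
from h import *
a=grab_frame("scene");b=grab_frame("side")
cv2.imwrite("pics/c2.png",np.hstack([cv2.resize(a["color"][120:220,300:400],None,fx=4,fy=4),cv2.resize(b["color"][200:300,230:330],None,fx=4,fy=4)]))
s=telemetry.state();print(s["ee_pos"],s["ee_rot"])
E
```

```text
[570.47875138 185.80201292 111.15841995] [-179.50369629    0.48353546    7.14444439]
```

View pics/c2.png

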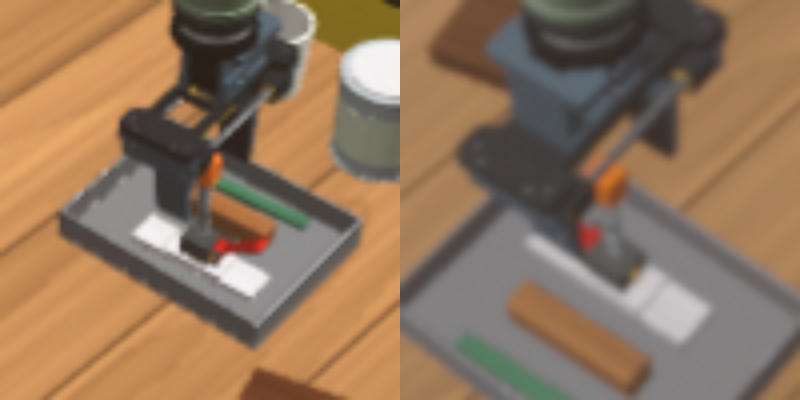

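The fingers straddle the orange head with clearance to the lever, so I'll close.

Request:
drive_tool --moves '[{"claw":-0.5,"dx":0,"dy":-0.05,"dz":0.1,"yaw":0},{"claw":0.3,"dx":0,"dy":0,"dz":0,"yaw":0},{"claw":1,"dx":0,"dy":0,"dz":0,"yaw":0},{"claw":1,"dx":0,"dy":0,"dz":0,"yaw":0},{"claw":1,"dx":0,"dy":0,"dz":0,"yaw":0}]' --grip_force 30

```text
time_s: 6.3
ee_pos: [571.3, 187.2, 110.7]
ee_rot: [-179.5, 0.3, 7.2]
force: [-0.0, 0.6, -0.3]
gripper_width: 43.8
```

Request:
drive_tool --moves '[{"claw":1,"dx":0,"dy":0,"dz":0,"yaw":0},{"claw":1,"dx":0,"dy":0,"dz":0,"yaw":0}]'

```text
time_s: 6.55
ee_pos: [571.3, 187.2, 110.7]
ee_rot: [-179.5, 0.3, 7.2]
force: [0.1, -1.1, 0.2]
gripper_width: 23.9
```

Request:
drive_tool --moves '[{"claw":1,"dx":0,"dy":0,"dz":0,"yaw":0},{"claw":1,"dx":0,"dy":0,"dz":0,"yaw":0},{"claw":1,"dx":0,"dy":0,"dz":0,"yaw":0}]'

```text
time_s: 6.92
ee_pos: [571.3, 187.0, 110.7]
ee_rot: [-179.5, 0.3, 7.1]
force: [0.4, -0.3, 0.1]
gripper_width: 19.9
```

Request:
drive_tool --moves '[{"claw":1,"dx":0,"dy":0,"dz":-0.3,"yaw":0},{"claw":1,"dx":0,"dy":0,"dz":-0.5,"yaw":0},{"claw":1,"dx":0,"dy":0,"dz":0,"yaw":0}]'

```text
time_s: 7.3
ee_pos: [570.0, 186.6, 125.8]
ee_rot: [-179.5, 0.6, 7.2]
force: [-0.0, 0.0, -5.3]
gripper_width: 19.4
```

Request:
drive_tool --moves '[{"claw":1,"dx":0,"dy":0,"dz":-0.7,"yaw":0.2},{"claw":1,"dx":0,"dy":0,"dz":-1,"yaw":0.3},{"claw":1,"dx":0,"dy":0,"dz":-1,"yaw":0.3},{"claw":1,"dx":0,"dy":0.2,"dz":-1,"yaw":0.3},{"claw":1,"dx":0,"dy":0.5,"dz":-0.9,"yaw":0.1}]'

```text
time_s: 7.92
ee_pos: [569.4, 172.0, 221.4]
ee_rot: [-179.7, 0.8, -3.7]
force: [0.2, 0.1, -4.9]
gripper_width: 19.8
```

Request:
drive_tool --moves '[{"claw":1,"dx":0,"dy":0.7,"dz":-0.5,"yaw":0},{"claw":1,"dx":0,"dy":0.9,"dz":0,"yaw":0},{"claw":1,"dx":0,"dy":1,"dz":0,"yaw":0},{"claw":1,"dx":0,"dy":1,"dz":0,"yaw":0},{"claw":1,"dx":0,"dy":1,"dz":0,"yaw":0}]'

```text
time_s: 8.55
ee_pos: [562.5, 74.0, 231.7]
ee_rot: [-179.7, 0.8, -3.8]
force: [0.3, -0.6, -4.4]
gripper_width: 19.9
```

Request:
drive_tool --moves '[{"claw":1,"dx":0,"dy":1,"dz":0,"yaw":0},{"claw":1,"dx":0,"dy":1,"dz":0,"yaw":0},{"claw":1,"dx":0,"dy":1,"dz":0,"yaw":0},{"claw":1,"dx":0,"dy":1,"dz":0,"yaw":0},{"claw":1,"dx":0,"dy":1,"dz":0,"yaw":0}]'

```text
time_s: 9.18
ee_pos: [553.8, -34.3, 229.3]
ee_rot: [-179.8, 1.0, -3.9]
force: [0.2, 0.0, -4.7]
gripper_width: 19.8
```

Request:
drive_tool --moves '[{"claw":1,"dx":-0.1,"dy":1,"dz":0,"yaw":0},{"claw":1,"dx":-0.1,"dy":1,"dz":-0.1,"yaw":0},{"claw":1,"dx":-0.1,"dy":1,"dz":0,"yaw":0},{"claw":1,"dx":-0.1,"dy":1,"dz":0,"yaw":0},{"claw":1,"dx":-0.1,"dy":1,"dz":0,"yaw":0}]'

```text
time_s: 9.8
ee_pos: [533.8, -141.5, 229.3]
ee_rot: [-179.7, 1.2, -4.1]
force: [0.1, -0.3, -4.7]
gripper_width: 19.7
```

Request:
drive_tool --moves '[{"claw":1,"dx":0,"dy":1,"dz":0,"yaw":0},{"claw":1,"dx":0,"dy":1,"dz":0,"yaw":0},{"claw":1,"dx":0,"dy":0.8,"dz":0,"yaw":0},{"claw":1,"dx":0,"dy":0.4,"dz":0,"yaw":0},{"claw":1,"dx":0,"dy":0,"dz":0,"yaw":0}]'

```text
time_s: 10.42
ee_pos: [527.1, -211.5, 227.9]
ee_rot: [-179.7, 1.3, -4.3]
force: [0.3, 0.4, -4.7]
gripper_width: 19.8
```

```bash
python3 - <<'E'
from h import *
import pickle
F={n:grab_frame(n) for n in ["scene","side","wrist"]};pickle.dump(F,open("f3.pkl","wb"))
a,b=F["scene"],F["side"]
cv2.imwrite("pics/c3.png",np.hstack([cv2.resize(a["color"][150:270,210:310],None,fx=4,fy=4),cv2.resize(b["color"][110:230,340:440],None,fx=4,fy=4)]))
cv2.imwrite("pics/w3.png",F["wrist"]["color"])
s=telemetry.state();print(s["ee_pos"],s["ee_rot"])
E
```

```text
[ 527.20224478 -210.52674089  228.01689692] [-179.68124553    1.28149055   -4.210453  ]
```

View pics/c3.png

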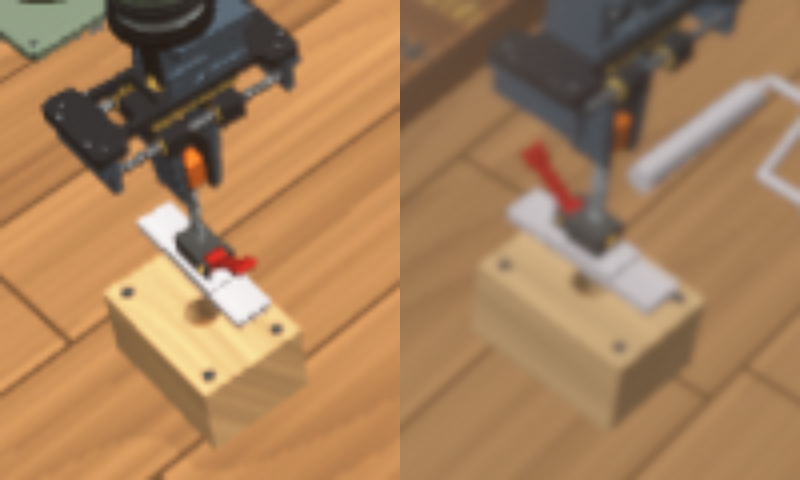

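View pics/w3.png

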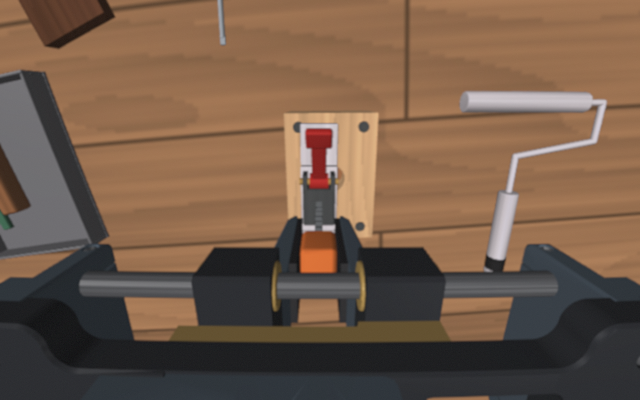

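The base sits above the block about 11 mm short in y, yaw aligned, lever open. I'll centre it and come down.

Request:
drive_tool --moves '[{"claw":1,"dx":0.15,"dy":0.5,"dz":0.4,"yaw":0},{"claw":1,"dx":0,"dy":0,"dz":0.7,"yaw":0},{"claw":1,"dx":0,"dy":0,"dz":0.4,"yaw":0},{"claw":1,"dx":0,"dy":0,"dz":0,"yaw":0}]'

```text
time_s: 11.08
ee_pos: [528.7, -219.7, 194.9]
ee_rot: [-179.6, 1.4, -4.1]
force: [0.6, -0.4, -5.4]
gripper_width: 19.8
```

```bash
python3 - <<'E'
from h import *
import pickle
F={n:grab_frame(n) for n in ["scene","side"]};pickle.dump(F,open("f4.pkl","wb"))
a,b=F["scene"],F["side"]
cv2.imwrite("pics/c4.png",np.hstack([cv2.resize(a["color"][180:280,210:310],None,fx=4,fy=4),cv2.resize(b["color"][130:230,340:440],None,fx=4,fy=4)]))
s=telemetry.state();print(s["ee_pos"],s["ee_rot"])
E
```

```text
[ 529.22119188 -219.85961631  195.81806114] [-179.6547323     1.28587729   -4.09641002]
```

View pics/c4.png

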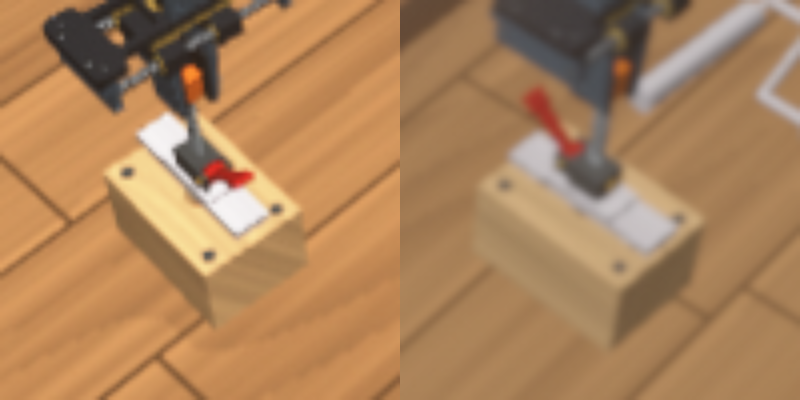

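Request:
drive_tool --moves '[{"claw":1,"dx":0,"dy":0.15,"dz":0.2,"yaw":0},{"claw":1,"dx":0,"dy":0,"dz":0.2,"yaw":0},{"claw":1,"dx":0,"dy":0,"dz":0,"yaw":0}]'

```text
time_s: 11.55
ee_pos: [529.3, -223.2, 188.2]
ee_rot: [-179.7, 1.2, -4.1]
force: [0.4, -0.9, -4.4]
gripper_width: 19.7
```

Request:
drive_tool --moves '[{"claw":1,"dx":0,"dy":0,"dz":0.08,"yaw":0},{"claw":1,"dx":0,"dy":0,"dz":0,"yaw":0}]'

```text
time_s: 11.8
ee_pos: [529.3, -223.2, 186.6]
ee_rot: [-179.7, 1.2, -4.1]
force: [0.4, -0.3, -5.0]
gripper_width: 19.7
```

Request:
drive_tool --moves '[{"claw":1,"dx":0,"dy":0,"dz":0.08,"yaw":0},{"claw":1,"dx":0,"dy":0,"dz":0,"yaw":0}]'

```text
time_s: 12.05
ee_pos: [529.5, -223.3, 185.6]
ee_rot: [-179.7, 1.1, -4.1]
force: [-0.4, 0.6, -5.1]
gripper_width: 19.8
```

Request:
drive_tool --moves '[{"claw":1,"dx":0,"dy":0,"dz":0.08,"yaw":0},{"claw":1,"dx":0,"dy":0,"dz":0,"yaw":0}]'

```text
time_s: 12.3
ee_pos: [529.5, -223.3, 185.0]
ee_rot: [-179.7, 1.1, -4.1]
force: [-1.2, 1.0, -2.9]
gripper_width: 19.9
```

Request:
drive_tool --moves '[{"claw":1,"dx":0,"dy":0,"dz":0.08,"yaw":0},{"claw":1,"dx":0,"dy":0,"dz":0,"yaw":0}]'

```text
time_s: 12.55
ee_pos: [529.4, -223.3, 183.7]
ee_rot: [-179.7, 1.0, -4.1]
force: [-0.6, -0.1, -2.9]
gripper_width: 19.5
```

Request:
drive_tool --moves '[{"claw":1,"dx":0,"dy":0,"dz":0.1,"yaw":0},{"claw":1,"dx":0,"dy":0,"dz":0.1,"yaw":0},{"claw":1,"dx":0,"dy":0,"dz":0.1,"yaw":0},{"claw":1,"dx":0,"dy":0,"dz":0,"yaw":0}]'

```text
time_s: 13.05
ee_pos: [529.3, -223.2, 177.7]
ee_rot: [-179.8, 1.0, -4.1]
force: [-1.0, 1.2, -0.3]
gripper_width: 19.6
```

Request:
drive_tool --moves '[{"claw":1,"dx":0,"dy":0,"dz":0.2,"yaw":0},{"claw":1,"dx":0,"dy":0,"dz":0.2,"yaw":0},{"claw":1,"dx":0,"dy":0,"dz":0,"yaw":0}]'

```text
time_s: 13.42
ee_pos: [529.3, -223.2, 169.0]
ee_rot: [-179.8, 1.0, -4.1]
force: [-1.9, 1.0, -1.4]
gripper_width: 20.1
```

```bash
python3 - <<'E'
from h import *
import pickle
F={n:grab_frame(n) for n in ["scene","side"]};pickle.dump(F,open("f5.pkl","wb"))
a,b=F["scene"],F["side"]
cv2.imwrite("pics/c5.png",np.hstack([cv2.resize(a["color"][180:280,210:310],None,fx=4,fy=4),cv2.resize(b["color"][130:230,340:440],None,fx=4,fy=4)]))
s=telemetry.state();print(s["ee_pos"],s["ee_rot"],s["force"],s["torque"])
E
```

```text
[ 529.27422813 -223.23873502  169.07052654] [-179.75666725    1.01329243   -4.08968768] [-0.80247721 -0.12096295 -2.64409775] [ 0.03593286  0.02480352 -0.00474763]
```

View pics/c5.png

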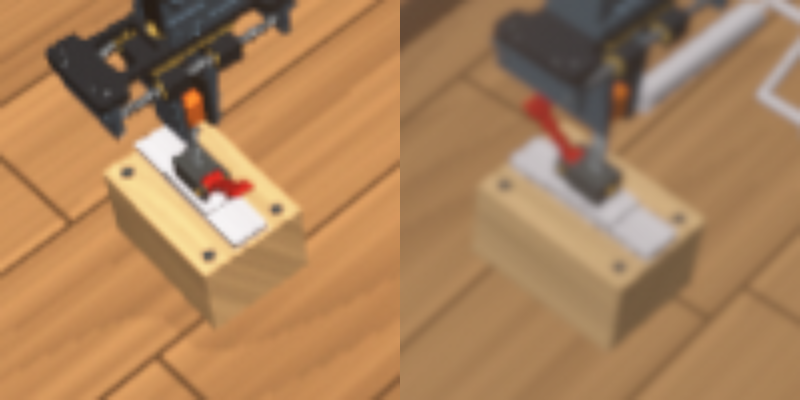

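Request:
drive_tool --moves '[{"claw":1,"dx":0,"dy":0,"dz":0.2,"yaw":0},{"claw":1,"dx":0,"dy":0,"dz":0.2,"yaw":0},{"claw":1,"dx":0,"dy":0,"dz":0.1,"yaw":0},{"claw":1,"dx":0,"dy":0,"dz":0,"yaw":0}]'

```text
time_s: 14.02
ee_pos: [529.2, -223.2, 158.7]
ee_rot: [-179.8, 1.0, -4.1]
force: [-1.4, 0.1, -0.6]
gripper_width: 19.6
```

Request:
drive_tool --moves '[{"claw":1,"dx":0,"dy":0,"dz":0.07,"yaw":0},{"claw":1,"dx":0,"dy":0,"dz":0.05,"yaw":0}]'

```text
time_s: 14.28
ee_pos: [529.1, -223.2, 156.4]
ee_rot: [-179.8, 1.0, -4.1]
force: [-1.7, -0.4, 1.4]
gripper_width: 20.0
```

Request:
drive_tool --moves '[{"claw":1,"dx":0,"dy":0,"dz":0.05,"yaw":0},{"claw":1,"dx":0,"dy":0,"dz":0.05,"yaw":0}]'

```text
time_s: 14.52
ee_pos: [529.1, -223.2, 154.4]
ee_rot: [-179.8, 1.0, -4.1]
force: [-0.9, 1.3, 0.2]
gripper_width: 19.8
```

Request:
drive_tool --moves '[{"claw":1,"dx":0,"dy":0,"dz":0.05,"yaw":0},{"claw":1,"dx":0,"dy":0,"dz":0.05,"yaw":0}]'

```text
time_s: 14.78
ee_pos: [529.1, -223.2, 152.3]
ee_rot: [-179.8, 1.0, -4.1]
force: [-1.5, 0.7, 0.1]
gripper_width: 20.0
```

Request:
drive_tool --moves '[{"claw":1,"dx":0,"dy":0,"dz":0.05,"yaw":0},{"claw":1,"dx":0,"dy":0,"dz":0.05,"yaw":0}]'

```text
time_s: 15.02
ee_pos: [529.2, -223.2, 150.8]
ee_rot: [-179.8, 0.9, -4.1]
force: [-3.5, 0.7, 5.5]
gripper_width: 20.2
```

Force jumped to 5.5 N at blade travel of about 34 mm, which fits the hole bottom. I'll hold, then check.

Request:
drive_tool --moves '[{"claw":1,"dx":0,"dy":0,"dz":0,"yaw":0},{"claw":1,"dx":0,"dy":0,"dz":0,"yaw":0},{"claw":1,"dx":0,"dy":0,"dz":0,"yaw":0}]'

```text
time_s: 15.4
ee_pos: [529.2, -223.3, 151.0]
ee_rot: [-179.8, 0.9, -4.1]
force: [-2.0, 0.3, 2.7]
gripper_width: 19.7
```

```bash
python3 - <<'E'
from h import *
import pickle
F={n:grab_frame(n) for n in ["scene","side","wrist"]};pickle.dump(F,open("f6.pkl","wb"))
a,b=F["scene"],F["side"]
cv2.imwrite("pics/c6.png",np.hstack([cv2.resize(a["color"][180:280,210:310],None,fx=4,fy=4),cv2.resize(b["color"][130:230,340:440],None,fx=4,fy=4)]))
cv2.imwrite("pics/w6.png",F["wrist"]["color"])
s=telemetry.state();print(s["ee_pos"],s["ee_rot"],s["force"],s["torque"])
E
```

```text
[ 529.23867277 -223.24763972  150.99743266] [-179.78363443    0.92766212   -4.09181351] [-1.20481451  1.175654    2.53986628] [0.18462568 0.33380156 0.01424534]
```

View pics/c6.png

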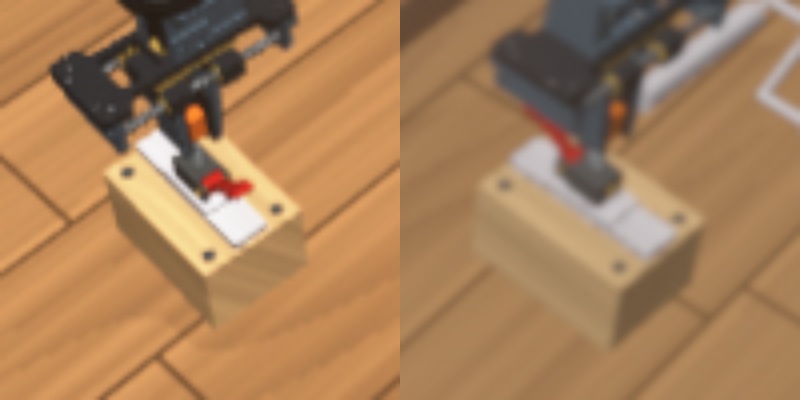

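View pics/w6.png

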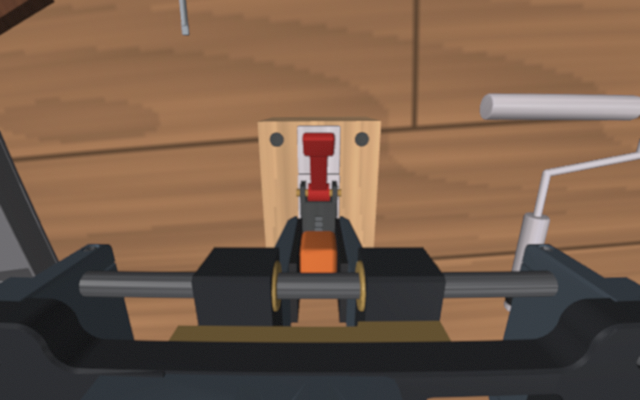

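Request:
drive_tool --moves '[{"claw":1,"dx":0,"dy":0,"dz":0.04,"yaw":0},{"claw":1,"dx":0,"dy":0,"dz":0.02,"yaw":0},{"claw":1,"dx":0,"dy":0,"dz":0,"yaw":0}]'

```text
time_s: 15.92
ee_pos: [529.3, -223.2, 150.8]
ee_rot: [-179.8, 0.9, -4.1]
force: [-1.0, 0.2, 3.0]
gripper_width: 19.7
```

Request:
drive_tool --moves '[{"claw":1,"dx":0,"dy":0,"dz":0.03,"yaw":0},{"claw":0.6,"dx":0,"dy":0,"dz":0,"yaw":0},{"claw":0.3,"dx":0,"dy":0,"dz":0,"yaw":0},{"claw":0,"dx":0,"dy":0,"dz":0,"yaw":0}]'

```text
time_s: 16.42
ee_pos: [530.1, -223.6, 149.9]
ee_rot: [-179.8, 0.8, -4.1]
force: [0.9, 0.3, -0.8]
gripper_width: 37.2
```

Request:
drive_tool --moves '[{"claw":0,"dx":0,"dy":0,"dz":-0.5,"yaw":0},{"claw":0,"dx":0,"dy":0,"dz":-1,"yaw":0},{"claw":0,"dx":0,"dy":0,"dz":-1,"yaw":0},{"claw":0,"dx":0,"dy":0,"dz":-1,"yaw":0}]'

```text
time_s: 16.92
ee_pos: [531.2, -223.9, 221.2]
ee_rot: [-179.8, 0.9, -4.1]
force: [0.2, 0.4, 0.6]
gripper_width: 45.6
```

```bash
python3 - <<'E'
from h import *
import pickle
F={n:grab_frame(n) for n in ["scene","side","wrist"]};pickle.dump(F,open("f7.pkl","wb"))
a,b=F["scene"],F["side"]
cv2.imwrite("pics/c7.png",np.hstack([cv2.resize(a["color"][180:280,210:310],None,fx=4,fy=4),cv2.resize(b["color"][130:230,340:440],None,fx=4,fy=4)]))
cv2.imwrite("pics/w7.png",F["wrist"]["color"])
s=telemetry.state();print(s["ee_pos"],s["ee_rot"],s["force"],s["gripper_width"])
E
```

```text
[ 531.67884721 -224.11179334  221.3295262 ] [-179.83761795    0.76732762   -4.09349164] [-0.36364376  0.3107549   0.85671041] 45.354378048778365
```

View pics/c7.png

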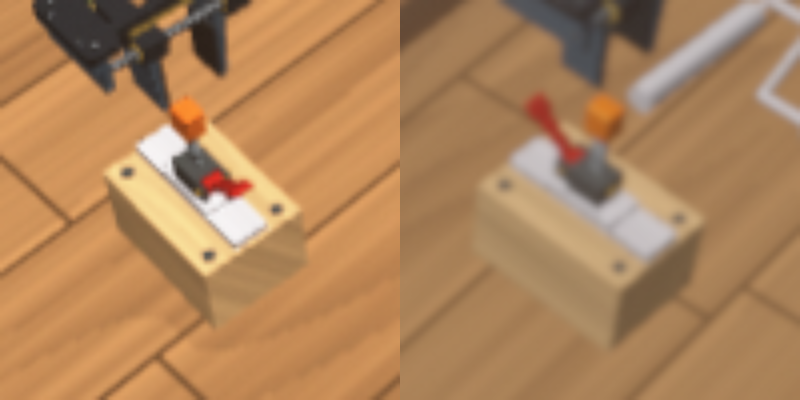

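View pics/w7.png

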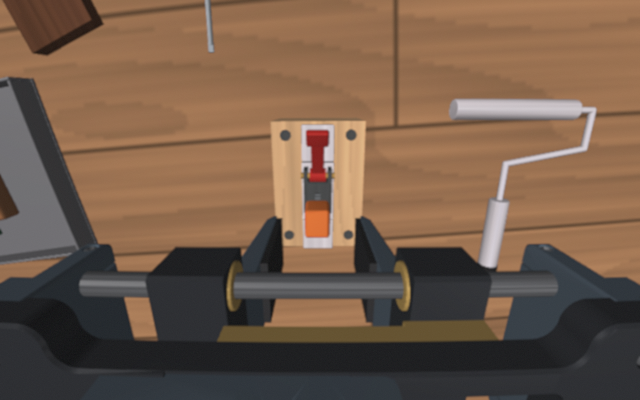

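The gauge stands flat, centred on the block: head at (317,219) in the wrist view, pad at about (317,138), lever still open.

```bash
python3 - <<'E'
from h import *
import pickle
F=pickle.load(open("f7.pkl","rb"));f=F["wrist"]
print("pad w",onz(f,[(317,137)],143), "head w",onz(f,[(317,219)],175))
S=lambda x,y:(210+x/4-.4,180+y/4-.4); D=lambda x,y:(340+(x-400)/4-.4,130+y/4-.4)
print("head",tri([F["scene"],F["side"]],[S(188,119),D(605,117)]))
print("pad",onz(F["scene"],[S(240,187)],143),onz(F["side"],[D(541,106)],143))
hsv=cv2.cvtColor(f["color"],cv2.COLOR_BGR2HSV)
w=((hsv[...,1]<60)&(hsv[...,2]>150)).astype(np.uint8);w[:115]=0;w[255:]=0;w[:,:296]=0;w[:,338:]=0
ys,xs=np.nonzero(w);P=onz(f,np.c_[xs,ys],88);print(len(xs),cv2.minAreaRect(P[:,:2].astype(np.float32)))
E
```

```text
pad w [[ 590.68261935 -227.58138401  143.        ]] head w [[ 529.17877397 -223.25811136  175.        ]]
head [ 526.69587206 -223.0120446   170.12565704]
pad [[ 590.55691576 -227.54046956  143.        ]] [[ 583.70443045 -223.60954031  143.        ]]
1423 ((527.8291625976562, -223.0710906982422), (34.6787109375, 140.58749389648438), 86.08506774902344)
```

Request:
drive_tool --moves '[{"claw":1,"dx":0.8,"dy":0,"dz":0,"yaw":0},{"claw":1,"dx":0.9,"dy":0,"dz":0,"yaw":0},{"claw":1,"dx":0.9,"dy":0,"dz":0.3,"yaw":0},{"claw":1,"dx":0.6,"dy":0,"dz":0.7,"yaw":0},{"claw":1,"dx":0,"dy":0,"dz":0.7,"yaw":0}]'

```text
time_s: 17.7
ee_pos: [599.1, -228.3, 180.6]
ee_rot: [-179.8, 1.0, -4.1]
force: [1.2, -1.4, -0.6]
gripper_width: 0.7
```

Request:
drive_tool --moves '[{"claw":1,"dx":0,"dy":0,"dz":0.5,"yaw":0},{"claw":1,"dx":0,"dy":0,"dz":0,"yaw":0}]'

```text
time_s: 17.95
ee_pos: [596.9, -227.6, 167.1]
ee_rot: [-179.7, 1.3, -4.1]
force: [-0.2, 0.3, 0.8]
gripper_width: 0.5
```

```bash
python3 - <<'E'
from h import *
F={n:grab_frame(n) for n in ["scene","side"]}
a,b=F["scene"],F["side"]
cv2.imwrite("pics/c8.png",np.hstack([cv2.resize(a["color"][180:280,210:310],None,fx=4,fy=4),cv2.resize(b["color"][130:230,340:440],None,fx=4,fy=4)]))
s=telemetry.state();print(s["ee_pos"],s["ee_rot"],s["force"],s["gripper_width"])
E
```

```text
[ 597.6627644  -227.94773735  168.5279982 ] [-179.70419988    1.14432835   -4.08790008] [ 0.71526531 -0.07636076  0.76755473] 0.20867408745785765
```

View pics/c8.png

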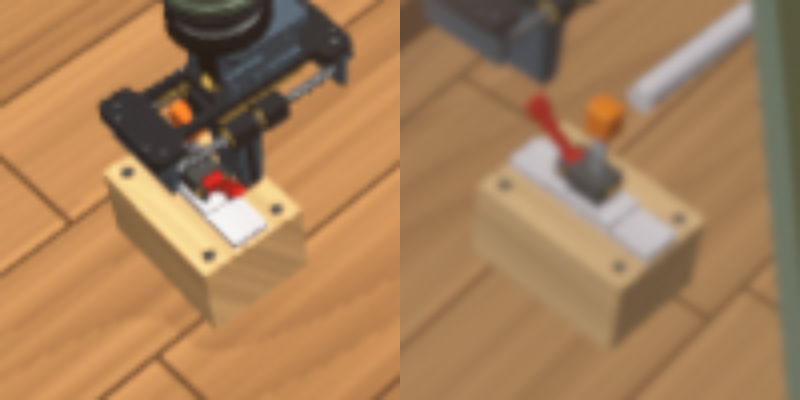

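Closed fingers are above the pad and clear of the head. I'll go down in small steps.

Request:
drive_tool --moves '[{"claw":1,"dx":0.25,"dy":0,"dz":0.5,"yaw":0},{"claw":1,"dx":0,"dy":0,"dz":0.3,"yaw":0},{"claw":1,"dx":0,"dy":0,"dz":0,"yaw":0}]'

```text
time_s: 18.42
ee_pos: [602.9, -228.6, 152.8]
ee_rot: [-179.8, 1.0, -4.1]
force: [-1.1, -1.0, 0.5]
gripper_width: 0.4
```

Request:
drive_tool --moves '[{"claw":1,"dx":0,"dy":0,"dz":0.2,"yaw":0},{"claw":1,"dx":0,"dy":0,"dz":0.2,"yaw":0},{"claw":1,"dx":0,"dy":0,"dz":0.1,"yaw":0}]'

```text
time_s: 18.8
ee_pos: [604.1, -228.7, 143.5]
ee_rot: [-179.8, 0.8, -4.1]
force: [2.6, 0.1, 2.8]
gripper_width: 0.3
```

Request:
drive_tool --moves '[{"claw":1,"dx":0,"dy":0,"dz":0.15,"yaw":0},{"claw":1,"dx":0,"dy":0,"dz":0.15,"yaw":0},{"claw":1,"dx":0,"dy":0,"dz":0.15,"yaw":0}]'

```text
time_s: 19.18
ee_pos: [605.8, -229.1, 135.6]
ee_rot: [-179.9, 0.5, -4.1]
force: [1.4, -0.2, 2.5]
gripper_width: 0.2
```

Request:
drive_tool --moves '[{"claw":1,"dx":0,"dy":0,"dz":0.15,"yaw":0},{"claw":1,"dx":0,"dy":0,"dz":0.15,"yaw":0},{"claw":1,"dx":0,"dy":0,"dz":0.15,"yaw":0}]'

```text
time_s: 19.55
ee_pos: [605.1, -229.1, 125.4]
ee_rot: [-179.9, 0.6, -4.1]
force: [-0.1, 0.1, 2.4]
gripper_width: 0.5
```

Request:
drive_tool --moves '[{"claw":1,"dx":0,"dy":0,"dz":0.15,"yaw":0},{"claw":1,"dx":0,"dy":0,"dz":0.15,"yaw":0},{"claw":1,"dx":0,"dy":0,"dz":0.1,"yaw":0}]'

```text
time_s: 19.92
ee_pos: [604.9, -229.0, 116.6]
ee_rot: [-179.8, 0.6, -4.1]
force: [1.8, -0.1, 2.8]
gripper_width: 0.4
```

Request:
drive_tool --moves '[{"claw":1,"dx":0,"dy":0,"dz":0.1,"yaw":0},{"claw":1,"dx":0,"dy":0,"dz":0.08,"yaw":0}]'

```text
time_s: 20.18
ee_pos: [605.0, -229.0, 112.9]
ee_rot: [-179.9, 0.6, -4.1]
force: [1.7, 0.3, 1.4]
gripper_width: 0.3
```

Request:
drive_tool --moves '[{"claw":1,"dx":0,"dy":0,"dz":0.05,"yaw":0},{"claw":1,"dx":0,"dy":0,"dz":0.05,"yaw":0}]'

```text
time_s: 20.42
ee_pos: [605.2, -229.1, 111.4]
ee_rot: [-179.9, 0.5, -4.1]
force: [0.0, 0.5, 7.9]
gripper_width: 0.5
```

Request:
drive_tool --moves '[{"claw":1,"dx":0,"dy":0,"dz":0.04,"yaw":0},{"claw":1,"dx":0,"dy":0,"dz":0.03,"yaw":0}]'

```text
time_s: 20.68
ee_pos: [605.1, -229.1, 111.4]
ee_rot: [-179.9, 0.5, -4.1]
force: [0.1, 0.6, 3.8]
gripper_width: 0.3
```

The hard stop is reached at 111.4 mm (expected 111.5) with 8 N. I'll retreat and look.

Request:
drive_tool --moves '[{"claw":1,"dx":0,"dy":0,"dz":-0.3,"yaw":0},{"claw":1,"dx":0,"dy":0,"dz":-1,"yaw":0},{"claw":1,"dx":0,"dy":0,"dz":-1,"yaw":0},{"claw":1,"dx":0,"dy":0,"dz":-1,"yaw":0},{"claw":1,"dx":0,"dy":0,"dz":-1,"yaw":0}]'

```text
time_s: 21.3
ee_pos: [601.0, -228.1, 195.1]
ee_rot: [-179.7, 1.4, -4.1]
force: [-0.5, 0.5, -1.2]
gripper_width: 0.6
```

Request:
drive_tool --moves '[{"claw":1,"dx":-1,"dy":0,"dz":-1,"yaw":0},{"claw":1,"dx":-1,"dy":0,"dz":-1,"yaw":0},{"claw":1,"dx":-1,"dy":0,"dz":0,"yaw":0},{"claw":1,"dx":-1,"dy":0,"dz":0,"yaw":0},{"claw":1,"dx":0,"dy":0,"dz":0,"yaw":0}]'

```text
time_s: 21.92
ee_pos: [517.5, -222.1, 238.2]
ee_rot: [-179.6, 1.8, -4.1]
force: [-0.4, -0.3, -1.4]
gripper_width: 0.1
```

```bash
python3 - <<'E'
from h import *
import pickle
F={n:grab_frame(n) for n in ["scene","side","wrist"]};pickle.dump(F,open("f9.pkl","wb"))
a,b=F["scene"],F["side"]
cv2.imwrite("pics/c9.png",np.hstack([cv2.resize(a["color"][180:280,210:310],None,fx=4,fy=4),cv2.resize(b["color"][130:230,340:440],None,fx=4,fy=4)]))
f=F["wrist"];cv2.imwrite("pics/w9.png",f["color"])
s=telemetry.state();print(s["ee_pos"],s["ee_rot"],s["force"],s["gripper_width"])
hsv=cv2.cvtColor(f["color"],cv2.COLOR_BGR2HSV)
c=np.array([527.8,-223.1,0]);u=np.array([.9977,-.068,0])
print("pred pad down",proj(f,[c+72*u+[0,0,111.5]]),"open",proj(f,[c+58*u+[0,0,143]]),"head",proj(f,[c+[0,0,168]]))
E
```

```text
[ 519.33860277 -222.32121746  237.73109766] [-179.61006744    1.75693465   -4.0572517 ] [ 0.16253291 -0.3832047  -0.675761  ] 0.48333422788863284
pred pad down [[318.87860143 105.77695935]] open [[318.78656456 123.25572802]] head [[318.84387774 194.71247759]]
```

View pics/c9.png

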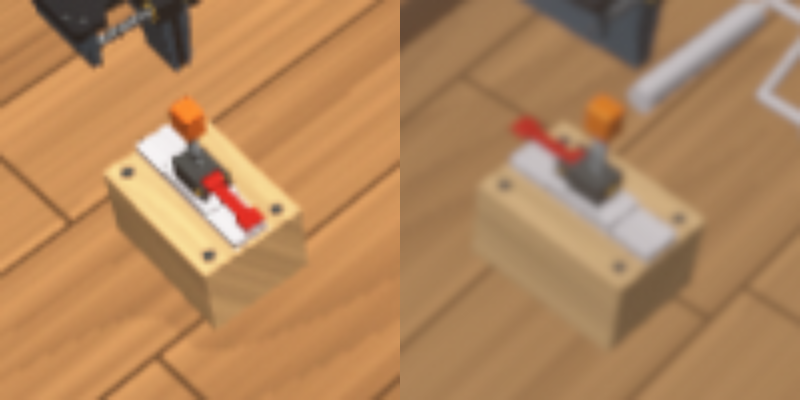

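View pics/w9.png

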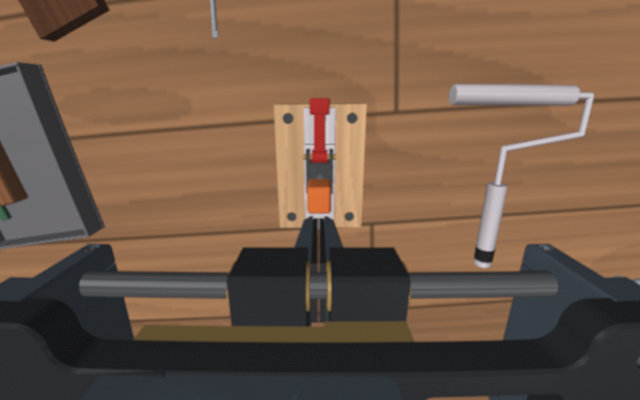

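The pad is at (319,106), matching the fully-down prediction of (318.9,105.8). The head hasn't moved in either fixed view, and the arm is clear. Handing in.

```bash
python3 -c "
from h import *
print(job.job_done()); print(telemetry.state()['time_s'])"
```

```text
the job is handed in; nothing more can be done
None
the job is handed in; nothing more can be done
```

I took the gauge out of the tray by its head and set it on the block. I then lowered the blade until it met the hole's bottom, locked the lever, backed the arm clear and handed the job in at about 22 s of 53 s.

- **Base:** after I let go, the base centre measured (527.8, -223.1) with yaw -3.9°. The hole measured about (527.5, -222.6), so they agree to about 1 mm.
- **Blade:** it met the bottom after about 34 mm of travel. The tool force peaked at a reading of 5.5 N, then settled at 2.5–3 N while I held it there for over 0.5 s with the lever open.
- **Lever:** it reached its hard stop with the fingertips at 111.4 mm, against 111.5 mm expected, with a force of about 8 N. The last wrist picture shows the pad within a pixel of where fully down should be.
- **Undisturbed things:** in the last pictures the head had not moved, and the nearby things in view looked undisturbed.

- **Not checked:** after letting go I could not measure directly whether the blade still presses on the bottom. I rely on the force it was left with and its friction.
- **Drift:** the tool tilted by 1–2° during the moves, and the base may have been about 0.6° off flat while still held. The pictures after release show it flat.
- **Readings:** the force readings wandered by about ±1 N.

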